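# Fit the terminal strips in the control box

## Task

Clear the voltage tester off the open control box first: lay it flat in the empty lane of the tool tray, its metal probe pointing the same way as the blade of the screwdriver beside it. Then lay the two terminal strips in the box, each in the bay of its own length with its flat lug end towards the wall with the cable glands, and press each one down past its spring clips until it snaps fully home. Leave everything else on the bench where it is.

Things in the scene. Friction and masses are not known exactly. Their poses are not given: they have to be found in the camera images.
- tester_center (a point): Voltage tester: black bar 180 x 26 x 24 mm high (its x, y, z), 120 g, with a thin steel probe 35 mm long on its axis at the +x end. This point: middle of the bar, 12 mm above its underside; x points to the probe, z up. It starts lying level across both long walls of the control box, over both bays, its underside 36 mm above the bench.
- tester_tip (a point): Point of the tester's probe, 125 mm along +x from tester_center.
- strip_long_center (a point): Long white terminal strip, 150 mm: base flange 24 wide x 8 high all along, on it a 12-way block 16 wide (whole height 26) from the -x end to 20 mm short of the +x end, where the bare flange is the flat lug with a screw hole. Point: middle of the 150 x 24 footprint, 13 mm above the underside; x points to the lug. It starts upright on the bench, any yaw, left of or before the box.
- strip_long_lug (a point): Screw hole in the long strip's lug, on the lug's top, 65 mm along +x from strip_long_center.
- strip_short_center (a point): Short white terminal strip, 110 mm long, 8-way: same section as the long one (flange 24 wide x 8 high, block 16 wide, top at 26 mm, 20 mm of bare flange as the lug at +x). Point: middle of the 110 x 24 footprint, 13 mm above the underside; x points to the lug. It starts upright on the bench, any yaw, in the other of the two places.
- strip_short_lug (a point): Screw hole in the short strip's lug, on the lug's top, 45 mm along +x from strip_short_center.
- box: Control box: fixed open grey half-shell 190 (x) x 148 (y) x 36 mm high, walls 4 mm, floor 4 mm, four black cable glands on the wall at its +x end; origin under its centre, on the bench. Two parallel bays run along x, at y = +31 (long) and -31 mm (short). The inside is free for fingers along the middle of each bay, down to the floor.
- bay_long (a point): Long bay: middle of the seat for the underside of the 150 mm strip, 10 mm above the bench, 6 mm above the box floor; x along the bay to the gland wall, z up. Low ribs, 4 mm above the seat, stand 6 mm off each end of a centred strip. Clip jaw pairs, 10 mm long, at x = +45 and -45 mm.
- bay_short (a point): Short bay: same for the 110 mm strip (seat 10 mm above the bench, x to the gland wall, ribs 6 mm off the strip's ends); clip jaw pairs at x = +30 and -30 mm.
- jaw_long_ar (a joint): One of the eight alike clip jaws (m outward; 0 = closed, also when a strip is home). Tops 23 mm above the seat; each pair funnels in the flange from about 31 mm wide, is spread about 3 mm a side by it and springs over its top edges once the underside is on the seat. Takes 8 to 13 N, pressed on the strip's middle (block or flange); before that the flange rests about 16 mm too high.
- lane (a point): Empty lane of the fixed aluminium tool tray: middle of its floor, 4 mm above the bench; x along the lane, the way the screwdriver's blade points; y across, away from the screwdriver's lane. Lane 250 x 44 mm inside, walls 8 mm above its floor. With bar and probe together centred in it, tester_center is at x = -15 mm, y = 0.
- tester: The tester (120 g or so): origin in the middle of the bar's underside; axes as tester_center.
- strip_long: The long strip (about 70 g): origin in the middle of its underside; axes as strip_long_center.
- strip_short: The short strip (about 50 g): origin in the middle of its underside; axes as strip_short_center.
- screwdriver: Bystander: screwdriver 200 mm long, lying in the tray's other lane, 68 mm from the empty lane's middle line; blade to its +x.
- gland: Bystander: black cable gland, diameter 26, 34 mm high, standing 45 mm to the +y side of the long strip's axis, 55 mm lugward of its middle; origin under its centre.
- relay: Bystander: black relay 28 x 22 x 18 mm high, 45 mm to the -y side of the short strip's axis, 45 mm from its middle, away from the lug; origin under its centre.
- tape: Bystander: roll of black tape lying flat, diameter 68, 19 mm high; origin under its centre.
- spool: Bystander: metal wire spool standing, diameter 56, 48 mm high; origin under its centre.
- spray: Bystander: spray can standing, diameter 52, 150 mm high; origin under its centre.

How it is judged:
By the outcome, as a careful person would: the job done as asked, in the order asked, and still so for the second after the job is handed in, with the robot touching nothing.
It also fails if it takes over 72 s, if anything falls off the work surface, if the arm or the gripper's body presses on something with over 40 N, if the wrist force passes 120 N, or if a joint passes its speed limit or range.

## Robot

A 6-joint arm with a two-finger parallel gripper is mounted at the origin on the work surface. World frame = base frame: x ahead of the robot, y to its left, z up, the work surface at z = 0. Lengths are in mm, angles in rad, forces in N, time in s.
With the tool pointing down it reaches from about 275 to 750 mm from the base axis. Payload 10.2 kg.
Tool frame: the origin (TCP) lies midway between the tips of the shut fingers; the grasp point (between the pads) lies 19 mm behind it; z points along the fingers, y is the direction in which the jaws open and shut (so a half turn about z gives the same grasp; the last joint's range is limited). The gripper opens to 85 mm and grips with 20 to 120 N. Pads are 22 mm wide; open, the fingers measure 114 mm over their backs; the gripper's body (76 mm by 85 mm) begins 54 mm behind the grasp point. The pads swing forward as they close: fully open they stand 13 mm farther back than shut.
Start: joints at [-1.438, 0.313, 1.498, -0, 1.331, -0.223], TCP at [182.866, -492.129, 231.294] pointing down, gripper open.
Joint ranges: [-2.94, 2.94], [-0.97, 2.17], [0.19, 2.56], [-1.23, 4.37], [0.02, 3.11], [-2.88, 2.88]. Speed limits (rad/s): [2.39, 2.39, 3.01, 3.14, 3.14, 3.14].

## Interface

Orientations are given as a unit quaternion [w, x, y, z].
In Python, from rig import sense, capture, finish_job, search_frame, trace gives the robot as it stands.
- The arm moves only by the tool arm_command, never from a script. Its argument "steps" is one flat list of numbers, 5 for each row, row after row: the shift along the world's x, y, z in units of 50 mm (1.0 is 50 mm), then the turn about the world's z in units of 5 degrees (1.0 is 5 degrees), then the opening in per cent of the stroke, from 0 (shut) to 100 (fully open). In form: [dx, dy, dz, twist, fingers, dx, dy, dz, twist, fingers, ...]. A call has 1 to 5 rows; each row shifts and turns the commanded pose from where the row before left it; what a row does not reach is not made up. A row lasts 1/8 s, in which the tool goes at most 62.5 mm and 10.7 degrees, less where a joint would pass 70% of its speed; a pose out of reach is approached as far as the arm can. A call is refused whole if a number of a shift passes 1 or a number of a turn 1, either way. A call with a gripper value outside its range is refused whole. The fingers move at their own pace and stop on an object; "grip_force" is the grip in N (left out, the last holds). Time passes only in rows, so rows that do not move let the fingers close. It gives the time, the measured TCP pose, the force and the opening at its end, in the units of the state.
- sense(): the state, without advancing time (a new reading comes with each control period).
- capture(name): name is "side" or "top"; returns a dict with "frame" (400x640x3 uint8, blue, green, red), "fov_y" (degrees; the focal length in pixels is half the picture's height over the tangent of half this angle, whatever the lens; pixels are square), "cx", "cy" (the principal point, pixels), "extrinsics" (4x4, takes a point from world to camera coordinates). Camera axes: x right, y down, z forward; pixel columns grow to the right and rows downward; lengths in mm; the calibration is good to about 2 mm. A picture is of the moment at which its call begins. There is no depth.
- finish_job(): hands the job in, once; it reports no verdict.
Trained networks look in a picture, given as the dict that the camera call returned (one of the last four; its "shot" number tells which), for a name from the list of things; names that differ only in an ending like _2 or _b are one class to them, and where a whole thing is asked for, a point or a joint stands for the part that bears it (a point fixed in the world has none). Each returns a list of dicts, best first, with "score" (0 to 1); they miss things now and then, are a little off and sometimes report something else, mostly with a low value. They report only what shows in the picture. A call takes as long as a camera call.
- search_frame(picture, target): "point" ([x, y, z] in mm, in world coordinates, good to about 4 mm: the middle of the surface that is visible of it).
- trace(picture, target): "mask" (400x640 bool, what is visible of it).
The state is a dict: "time_s": time; "joints": joint angles; "dq": joint speeds; "tau": joint torques, N m; "eef_pos": TCP position; "ee_rot": TCP orientation; "force": force on the tool from outside, world axes, zero at the start; "wrist_torque": the same for the moment, N m; "grip_width": opening from 0.0 (shut) to 1.0 (fully open).
Only numpy, scipy, OpenCV 4.12 (cv2) and the standard library are available. Lean on these libraries where they do the work, as an engineer would, in place of code of your own. Each camera call takes 0.05 s, during which the arm holds its last target. There are 200 camera calls.

## Working session

There is one attempt and no reset: what is moved stays moved. The work goes in short steps, Python scripts to look and compute and a tool call to move; the robot and the scene stay as the last step left them, time stands still between calls to the robot, and variables do not carry over. Pictures are saved under pics/ and viewed, on a budget of 10 in all, crops included, one or two more only if the job needs it, and the job is handed in when it is done.

Besides the shell and the picture viewer there is one more tool, called after ">>>" in YAML: its name, and indented under it one key for each argument. arm_command: Moves the arm, as the interface text tells. Its arguments: {"type":"object","properties":{"steps":{"type":"array"},"grip_force":{"type":"number"}},"required":["steps"]}

```bash
mkdir -p pics; cat > h.py <<'E'
import numpy as np, cv2
from rig import sense, capture, finish_job, search_frame, trace
def K(c):
    h,w=c["frame"].shape[:2]; f=h/2/np.tan(np.radians(c["fov_y"])/2)
    return np.array([[f,0,c["cx"]],[0,f,c["cy"]],[0,0,1]])
def proj(c,P):
    P=np.atleast_2d(P); E=np.array(c["extrinsics"]); q=(E[:3,:3]@P.T+E[:3,3:4]); p=K(c)@q; return (p[:2]/p[2]).T
def ray(c,uv,z):
    """world points at height z for pixels uv"""
    uv=np.atleast_2d(uv).astype(float); E=np.array(c["extrinsics"]); R,t=E[:3,:3],E[:3,3]
    o=-R.T@t; d=R.T@np.linalg.inv(K(c))@np.c_[uv,np.ones(len(uv))].T
    return (o[:,None]+d*((z-o[2])/d[2])).T
def tri(cs,uvs):
    A=[];b=[]
    for c,uv in zip(cs,uvs):
        M=K(c)@np.array(c["extrinsics"])[:3]
        for i in (0,1):
            r=M[i]-uv[i]*M[2]; A.append(r[:3]); b.append(-r[3])
    return np.linalg.lstsq(np.array(A),np.array(b),rcond=None)[0]
E
python3 - <<'E'
from h import *
np.set_printoptions(precision=1,suppress=True)
s=sense(); print(s)
for n in("top","side"):
    c=capture(n); cv2.imwrite(f"pics/{n}0.png",c["frame"]); E=np.array(c["extrinsics"]); print(n,c["fov_y"],c["cx"],c["cy"],"campos",-E[:3,:3].T@E[:3,3],"fwd",E[2,:3])
    for t in ["tester","strip_long","strip_short","box","bay_long","bay_short","lane","screwdriver","gland","relay","strip_long_lug","strip_short_lug","tester_tip","tester_center","strip_long_center","strip_short_center","spray"]:
        r=search_frame(c,t); print(n,t,[(np.round(q["point"]),round(q["score"],2)) for q in r[:2]])
E
```

```text
{'time_s': 0.0, 'joints': array([-1.4,  0.3,  1.5,  0. ,  1.3, -0.2]), 'dq': array([ 0., -0.,  0., -0., -0.,  0.]), 'tau': array([ -0. , -41.2, -26. ,  -0. ,   0. ,   0. ]), 'eef_pos': array([ 182.8, -491.9,  230.7]), 'ee_rot': array([-0. ,  1. ,  0.2,  0. ]), 'force': array([0.5, 0.6, 0.1]), 'wrist_torque': array([-0.1,  0. , -0. ]), 'grip_width': 1.0002604547709295}
top 53.94762516486398 316.38247410722204 205.32378322801637 campos [ 387.8   15.9 1085.8] fwd [ 0.2 -0.  -1. ]
top tester [(array([632.,  -2.,  64.]), 0.73)]
top strip_long [(array([432.,  11.,   7.]), 0.59)]
top strip_short [(array([535., 380.,  21.]), 0.73), (array([431.,  11.,   6.]), 0.32)]
top box [(array([644., -11.,   3.]), 0.68), (array([534., 382.,  22.]), 0.4)]
top bay_long [(array([642., -13.,   8.]), 0.7)]
top bay_short [(array([640., -18.,   4.]), 0.87), (array([634.,   0.,  65.]), 0.56)]
top lane [(array([ 500., -336.,    7.]), 0.87)]
top screwdriver [(array([ 440., -358.,   20.]), 0.6)]
top gland [(array([392.,  73.,  36.]), 0.38)]
top relay [(array([507., 443.,  20.]), 0.44), (array([ 730., -236.,   18.]
[... 932 characters left out ...]
short [(array([638.,  20.,  15.]), 0.56)]
side lane [(array([ 501., -327.,    4.]), 0.56)]
side screwdriver [(array([ 438., -354.,   23.]), 0.66)]
side gland []
side relay [(array([428.,  26.,  21.]), 0.52), (array([509., 447.,  18.]), 0.48)]
side strip_long_lug [(array([431.,  23.,  20.]), 0.71)]
side strip_short_lug [(array([529., 390.,  16.]), 0.77), (array([692., 295., 100.]), 0.73)]
side tester_tip [(array([ 437., -353.,   21.]), 0.65), (array([636.,   5.,  60.]), 0.63)]
side tester_center [(array([636.,   2.,  56.]), 0.89)]
side strip_long_center [(array([432.,  24.,  21.]), 0.78)]
side strip_short_center [(array([532., 394.,  20.]), 0.7)]
side spray [(array([694., 294., 102.]), 0.98)]
```

View pics/top0.png

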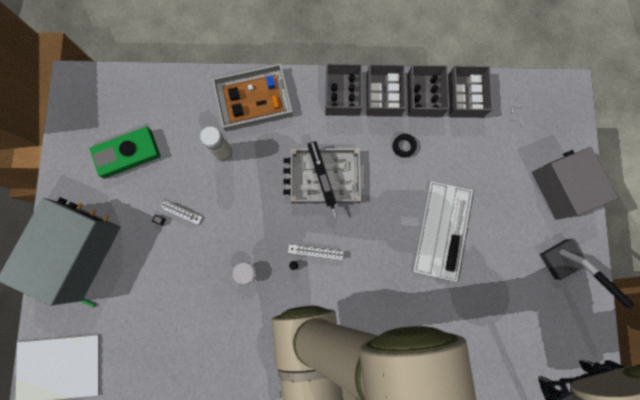

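View pics/side0.png

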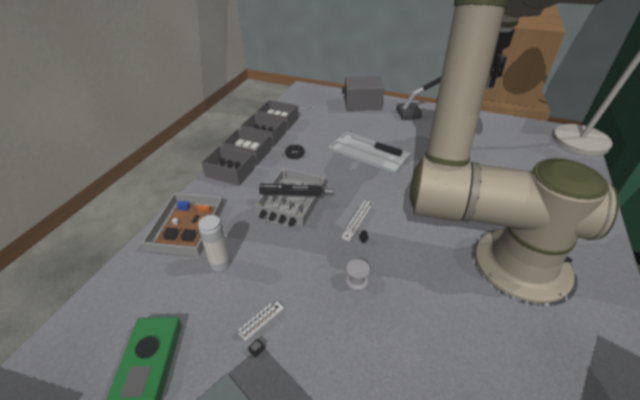

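The top view shows the box at (326,176) with its glands on the left (+y). The tester lies across it with the probe at (334,213), towards the robot. The long strip is at (316,252), the short one at (182,212), and the tray at (443,230). A composite close-up will show the details.

```bash
python3 - <<'E'
from h import *
f=cv2.imread("pics/top0.png")
def cr(u,v): return cv2.resize(f[v-37:v+38,u-50:u+50],(400,300),interpolation=cv2.INTER_CUBIC)
r=np.vstack([np.hstack([cr(326,177),cr(316,255)]),np.hstack([cr(182,212),cv2.resize(f[178:284,375:516],(400,300),interpolation=cv2.INTER_CUBIC)])])
cv2.imwrite("pics/comp0.png",r)
np.set_printoptions(precision=1,suppress=True)
for n in("top","side"):
    c=capture(n)
    for t in ["tester","strip_long","strip_short","box","lane","screwdriver"]:
        r=trace(c,t)
        if not r: print(n,t,None); continue
        m=r[0]["mask"].astype(np.uint8); p=np.argwhere(m)[:,::-1].astype(np.float32)
        print(n,t,round(r[0]["score"],2),m.sum(),p.min(0),p.max(0),"rect",[np.round(x,1) for x in cv2.minAreaRect(p)],cv2.boxPoints(cv2.minAreaRect(p)).round(0).tolist())
E
```

```text
top tester 0.72 752 [308. 142.] [335. 215.] rect [array([322.9, 178.5]), array([76.8, 11.9]), np.float64(73.1)] [[306.0, 143.0], [317.0, 140.0], [340.0, 214.0], [328.0, 217.0]]
top strip_long 0.57 492 [288. 245.] [343. 259.] rect [array([315.5, 251.8]), array([55.1,  9.3]), np.float64(6.7)] [[288.0, 253.0], [289.0, 244.0], [343.0, 250.0], [342.0, 260.0]]
top strip_short 0.9 390 [161. 202.] [202. 224.] rect [array([181.4, 212.3]), array([42.4,  9.5]), np.float64(23.6)] [[160.0, 208.0], [164.0, 199.0], [203.0, 216.0], [199.0, 225.0]]
top box 0.92 3472 [283. 149.] [364. 203.] rect [array([323.5, 176. ]), array([81., 54.]), np.float64(0.0)] [[283.0, 203.0], [283.0, 149.0], [364.0, 149.0], [364.0, 203.0]]
top lane 0.75 3915 [413. 181.] [471. 281.] rect [array([442.3, 231. ]), array([47. , 95.3]), np.float64(9.8)] [[411.0, 274.0], [427.0, 180.0], [474.0, 188.0], [457.0, 282.0]]
top screwdriver 0.81 374 [447. 205.] [461. 270.] rect [array([454.5, 237.4]), array([10.3, 65.9]), np.float64(6.3)] [[446.0, 270.0], [453.0, 204.0], [463.0, 205.0], [456.0, 271.0]]
side tester 0.89 692 [260. 183.] [
[... 181 characters left out ...]
369. 239.] rect [array([356.4, 219.6]), array([10.1, 44.4]), np.float64(32.0)] [[340.0, 236.0], [364.0, 198.0], [372.0, 203.0], [349.0, 241.0]]
side strip_short 0.64 699 [238. 302.] [283. 340.] rect [array([260. , 319.3]), array([15.1, 52.4]), np.float64(50.2)] [[235.0, 330.0], [275.0, 297.0], [285.0, 308.0], [245.0, 342.0]]
side box 0.77 2138 [255. 168.] [324. 225.] rect [array([289.4, 195.7]), array([53.2, 64.4]), np.float64(26.6)] [[251.0, 213.0], [280.0, 155.0], [328.0, 179.0], [299.0, 236.0]]
side lane None
side screwdriver 0.51 250 [374. 141.] [402. 155.] rect [array([388. , 148.1]), array([29.7,  9.2]), np.float64(18.4)] [[372.0, 148.0], [375.0, 139.0], [404.0, 148.0], [401.0, 157.0]]
```

View pics/comp0.png

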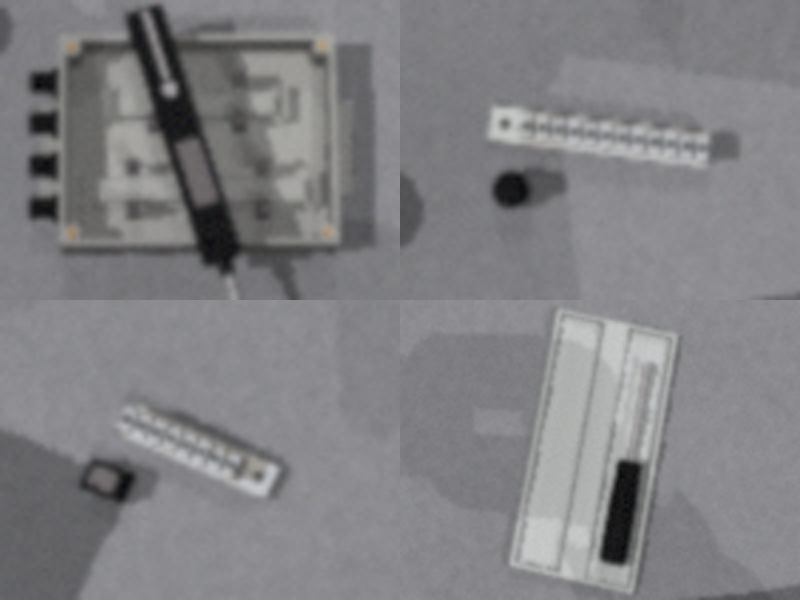

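The close-up shows:
- **Box:** glands on the image left, orange corner screws visible.
- **Long strip:** lug at the left end (crop 505,122), gland below it.
- **Short strip:** lug at the right end (crop 258,472).
- **Screwdriver:** blade points up (+x); the empty lane is on its left.

Next I fit poses to both views.

```bash
cat >> h.py <<'E'
from scipy.optimize import minimize
S=4
def cub(x0,x1,w,z0,z1): return np.array([[x,y,z] for x in(x0,x1) for y in(-w/2,w/2) for z in(z0,z1)],float)
MODEL={"tester":[cub(-90,90,26,0,24),cub(90,125,4,10,14)],
 "strip_long":[cub(-75,75,24,0,8),cub(-75,55,16,0,26)],"strip_short":[cub(-55,55,24,0,8),cub(-55,35,16,0,26)],
 "tray":[cub(-128,128,118,0,12)]}
def place(P,p):
    c,s=np.cos(p[3]),np.sin(p[3]); return P@np.array([[c,s,0],[-s,c,0],[0,0,1]])+np.array(p[:3])
def sil(c,name,p):
    m=np.zeros((400*S,640*S),np.uint8)
    for P in MODEL[name]:
        uv=(proj(c,place(P,p))+.5)*S-.5
        cv2.fillConvexPoly(m,cv2.convexHull(np.round(uv*16).astype(np.int32)),1,shift=4)
    return m
def fit(cs,masks,name,p0,free=(0,1,2,3)):
    big=[cv2.resize(m.astype(np.uint8),None,fx=S,fy=S,interpolation=cv2.INTER_NEAREST) for m in masks]
    sc=np.array([5,5,5,.1]); p0=np.array(p0,float); free=list(free)
    def full(v): p=p0.copy(); p[free]+=v*sc[free]; return p
    def cost(v):
        r=0
        for c,b in zip(cs,big):
            m=sil(c,name,full(v)); r+=1-(m&b).sum()/max(1,(m|b).sum())
        return r/len(cs)
    k=len(free); o=minimize(cost,np.zeros(k),method="Nelder-Mead",options=dict(initial_simplex=np.vstack([np.zeros(k),np.eye(k)]),maxfev=150*k//2,xatol=.02,fatol=1e-4))
    return full(o.x),1-o.fun
def orange(c,lo,hi):
    h=cv2.cvtColor(c["frame"],cv2.COLOR_BGR2HSV).astype(int); return h
E
python3 - <<'E'
from h import *
np.set_printoptions(precision=2,suppress=True)
cs={n:capture(n) for n in("top","side")}
G={"tester":(634,0,36,-2.84),"strip_long":(427,14,0,1.5),"strip_short":(529,385,0,-2.0)}
for t,g in G.items():
    M={n:(trace(c,t) or [None])[0] for n,c in cs.items()}
    for ns in(["top"],["side"],["top","side"]):
        fr=(0,1,2,3) if len(ns)==2 else (0,1,3)
        print(t,ns,*fit([cs[n] for n in ns],[M[n]["mask"] for n in ns],t,g,fr))
m=trace(cs["top"],"lane")[0]["mask"]; print("tray",*fit([cs["top"]],[m],"tray",(500,-325,0,-.17),(0,1,3)))
# orange screws
for n,c in cs.items():
    f=c["frame"].astype(int); o=((f[...,2]-f[...,0])>18); b=trace(c,"box")[0]["mask"].astype(np.uint8); b=cv2.dilate(b,np.ones((7,7)))>0
    k,l,st,ce=cv2.connectedComponentsWithStats((o&b).astype(np.uint8)); print(n,[(ce[i],st[i,4]) for i in range(1,k)])
s=sense(); print(s["ee_rot"],s["joints"])
E
```

```text
tester ['top'] [637.11  -0.38  36.    -2.82] 0.859196368527236
tester ['side'] [638.58  -2.95  36.    -2.82] 0.882525814138205
tester ['top', 'side'] [636.14  -0.44  38.23  -2.83] 0.8668101497576702
strip_long ['top'] [430.27  15.44   0.     1.44] 0.8970163618864293
strip_long ['side'] [431.24   8.37   0.     1.5 ] 0.8064422095904387
strip_long ['top', 'side'] [430.12  14.69   1.08   1.46] 0.836707638841048
strip_short ['top'] [532.17 383.73   0.    -1.96] 0.9331503310188923
strip_short ['side'] [532.72 382.59   0.    -1.96] 0.9124460495023342
strip_short ['top', 'side'] [532.21 383.09   0.72  -1.97] 0.9216820151679307
tray [ 493.82 -336.67    0.     -0.21] 0.8807799768874066
top [(array([293.5, 151. ]), np.int32(6)), (array([356.  , 150.71]), np.int32(7)), (array([293.43, 197.71]), np.int32(7)), (array([357.4, 197.2]), np.int32(5))]
side []
[-0.    0.98  0.18 -0.  ] [-1.44  0.31  1.5  -0.    1.33 -0.22]
```

Fitted heights (38, 1, 0.7 mm) agree with the text. Approaching the tester, then working out the box and tray poses.

>>> arm_command:
  steps: [0.9, 0.98, -0.2, -0.1, 100, 0.9, 0.98, -0.2, -0.1, 100, 0.9, 0.98, -0.2, -0.1, 100, 0.9, 0.98, -0.2, -0.1, 100, 0.9, 0.98, -0.2, -0.1, 100]

```text
time_s: 3.68
eef_pos: [393.0, -263.0, 184.8]
ee_rot: [0.0, 0.988, 0.155, 0.0]
force: [-0.1, -1.0, 0.4]
grip_width: 0.999
```

>>> arm_command:
  steps: [0.9, 0.98, -0.2, 0, 100, 0.9, 0.98, -0.2, 0, 100, 0.9, 0.98, -0.2, 0, 100, 0.9, 0.98, -0.2, 0, 100, 0.97, 1.0, -0.2, 0, 100]

```text
time_s: 4.3
eef_pos: [603.4, -36.3, 138.6]
ee_rot: [0.0, 0.988, 0.156, 0.0]
force: [0.7, -1.3, -0.6]
grip_width: 1.004
```

```bash
python3 - <<'E'
from h import *
np.set_printoptions(precision=2,suppress=True)
c=capture("top")
q=ray(c,[[293.5,151],[356,150.7],[293.4,197.7],[357.4,197.2]],36); print("box",q,q.mean(0)); 
x=q[0]+q[2]-q[1]-q[3]; y=q[2]+q[3]-q[0]-q[1]; print("yaw x",np.arctan2(x[1],x[0]),"yaw y",np.arctan2(y[1],y[0]), np.linalg.norm(x)/2,np.linalg.norm(y)/2)
t=ray(c,np.array([[157,9],[278,34],[235,292],[110,266]])/2.837+[375,178],12); print("tray",t,t.mean(0))
x=t[0]+t[1]-t[2]-t[3]; print(np.arctan2(x[1],x[0]),np.linalg.norm(x)/2,np.linalg.norm(t[0]+t[3]-t[1]-t[2])/2)
s=sense(); print(s["eef_pos"],s["ee_rot"],2*np.arctan2(s["ee_rot"][2],s["ee_rot"][1]),s["force"],s["grip_width"],s["time_s"])
E
```

```text
box [[704.78  77.77  36.  ]
 [708.45 -95.07  36.  ]
 [573.72  74.94  36.  ]
 [577.8  -98.72  36.  ]] [641.19 -10.27  36.  ]
yaw x 1.593183575394823 yaw y -3.1168470510775137 173.29332048644332 130.89287168065187
tray [[ 630.89 -305.63   12.  ]
 [ 607.63 -424.04   12.  ]
 [ 357.54 -371.27   12.  ]
 [ 380.14 -253.17   12.  ]] [ 494.05 -338.53   12.  ]
-0.20709608826467796 255.8882289420761 120.46246852470256
[606.08 -31.03 136.8 ] [-0.    0.99  0.16  0.  ] 0.316094609811385 [-0.91  5.87 -2.17] 1.003400811134869 4.35
```

>>> arm_command:
  steps: [0, 0, 0, 0, 100]

```text
time_s: 4.47
eef_pos: [602.4, -36.7, 137.9]
ee_rot: [-0.0, 0.988, 0.157, -0.001]
force: [-0.1, -0.7, 0.8]
grip_width: 0.998
```

>>> arm_command:
  steps: [0.35, 0.36, 0, 0, 100, 0.33, 0.36, -0.5, 0, 100, 0, 0, -0.5, 0, 100, 0, 0, -0.5, 0, 100, 0, 0, 0, 0, 100]

```text
time_s: 5.1
eef_pos: [634.9, -3.1, 62.7]
ee_rot: [-0.0, 0.988, 0.155, -0.002]
force: [-0.1, -0.2, 0.3]
grip_width: 1.001
```

>>> arm_command:
  steps: [0.03, 0.05, -0.3, 0, 100, 0, 0, -0.18, 0, 60, 0, 0, 0, 0, 20, 0, 0, 0, 0, 20, 0, 0, 0, 0, 20]
  grip_force: 50

```text
time_s: 5.72
eef_pos: [638.1, 0.4, 40.5]
ee_rot: [0.0, 0.988, 0.155, 0.001]
force: [-0.7, -0.0, 3.4]
grip_width: 0.292
```

>>> arm_command:
  steps: [0, 0, 0, 0, 10, 0, 0, 0, 0, 10, 0, 0, 0.5, 0, 10, 0, 0, 0.8, 0, 10, 0, 0, 0, 0, 10]

```text
time_s: 6.35
eef_pos: [638.9, 0.3, 107.5]
ee_rot: [0.001, 0.988, 0.155, 0.002]
force: [0.8, -0.2, -2.4]
grip_width: 0.293
```

```bash
python3 - <<'E'
from h import *
np.set_printoptions(precision=2,suppress=True)
cs=[capture(n) for n in("top","side")]
s=sense(); print(s["eef_pos"],2*np.arctan2(s["ee_rot"][2],s["ee_rot"][1]),s["force"],s["grip_width"],s["time_s"])
cv2.imwrite("pics/a.png",np.hstack([cv2.resize(cs[0]["frame"][100:300,220:420],(400,400)),cv2.resize(cs[1]["frame"][80:280,200:400],(400,400))]))
E
```

```text
[637.2    0.56 103.96] 0.3121284300966158 [ 0.06  0.71 -1.04] 0.2908217208928044 6.45
```

View pics/a.png

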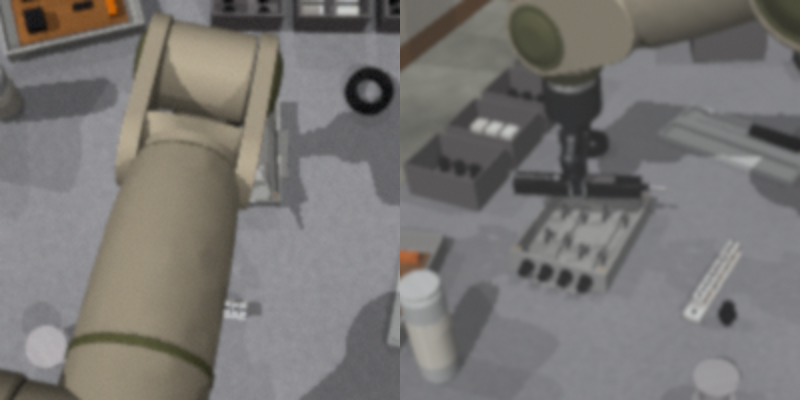

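The tester is held level, with its probe still towards the robot. Now turning it 150° on the way to the lane.

>>> arm_command:
  steps: [-0.1, -0.2, 0, 1, 10, -0.1, -0.2, 0, 1, 10, -0.1, -0.2, 0, 1, 10, -0.1, -0.2, 0, 1, 10, -0.1, -0.2, 0, 1, 10]

```text
time_s: 7.08
eef_pos: [611.7, -49.6, 102.9]
ee_rot: [-0.001, 0.93, 0.367, -0.001]
force: [0.8, -0.5, -0.4]
grip_width: 0.292
```

>>> arm_command:
  steps: [-0.1, -0.2, 0, 1, 10, -0.1, -0.2, 0, 1, 10, -0.1, -0.2, 0, 1, 10, -0.1, -0.2, 0, 1, 10, -0.1, -0.2, 0, 1, 10]

```text
time_s: 7.7
eef_pos: [586.7, -99.5, 103.0]
ee_rot: [-0.001, 0.829, 0.56, -0.001]
force: [-0.6, 0.0, -1.9]
grip_width: 0.295
```

>>> arm_command:
  steps: [-0.1, -0.2, 0, 1, 10, -0.1, -0.2, 0, 1, 10, -0.1, -0.2, 0, 1, 10, -0.1, -0.2, 0, 1, 10, -0.1, -0.2, 0, 1, 10]

```text
time_s: 8.32
eef_pos: [561.7, -149.5, 103.0]
ee_rot: [-0.002, 0.688, 0.726, -0.0]
force: [0.1, -0.1, -1.1]
grip_width: 0.295
```

>>> arm_command:
  steps: [-0.1, -0.2, 0, 1, 10, -0.1, -0.2, 0, 1, 10, -0.1, -0.2, 0, 1, 10, -0.1, -0.2, 0, 1, 10, -0.1, -0.2, 0, 1, 10]

```text
time_s: 8.95
eef_pos: [536.7, -199.4, 103.0]
ee_rot: [-0.002, 0.515, 0.857, 0.0]
force: [0.3, -0.2, -2.1]
grip_width: 0.294
```

>>> arm_command:
  steps: [-0.1, -0.2, 0, 1, 10, -0.1, -0.2, 0, 1, 10, -0.1, -0.2, 0, 1, 10, -0.1, -0.2, 0, 1, 10, -0.1, -0.2, 0, 1, 10]

```text
time_s: 9.57
eef_pos: [511.8, -249.3, 103.1]
ee_rot: [-0.002, 0.317, 0.948, 0.001]
force: [-0.2, 0.2, -0.5]
grip_width: 0.293
```

>>> arm_command:
  steps: [-0.1, -0.2, 0, 1, 10, -0.1, -0.2, 0, 1, 10, -0.1, -0.2, 0, 1, 10, -0.1, -0.2, 0, 1, 10, -0.1, -0.2, 0, 1, 10]

```text
time_s: 10.2
eef_pos: [486.9, -299.2, 103.1]
ee_rot: [-0.001, 0.104, 0.995, 0.001]
force: [0.2, 0.2, -1.1]
grip_width: 0.289
```

```bash
python3 - <<'E'
from h import *
np.set_printoptions(precision=2,suppress=True)
cs=[capture(n) for n in("top","side")]
s=sense(); print(s["eef_pos"],2*np.arctan2(s["ee_rot"][2],s["ee_rot"][1]),s["force"],s["grip_width"],s["time_s"],s["joints"])
a=cs[0]["frame"][150:310,360:560]; b=cs[1]["frame"][90:250,300:500]
cv2.imwrite("pics/b.png",np.hstack([cv2.resize(a,(400,320)),cv2.resize(b,(400,320))]))
m=trace(cs[1],"tester"); print(len(m))
if m: print(fit(cs[1:],[m[0]["mask"]],"tester",(486,-302,100,-.2),(0,1,3)))
E
```

```text
[ 486.75 -299.71  103.25] 2.9295565091482576 [-0.43  0.49 -2.32] 0.28875492629862204 10.3 [-0.76  0.54  1.51 -0.    1.09 -2.12]
1
(array([ 485.63, -300.54,  100.  ,   -0.23]), np.float64(0.7051057246003094))
```

View pics/b.png

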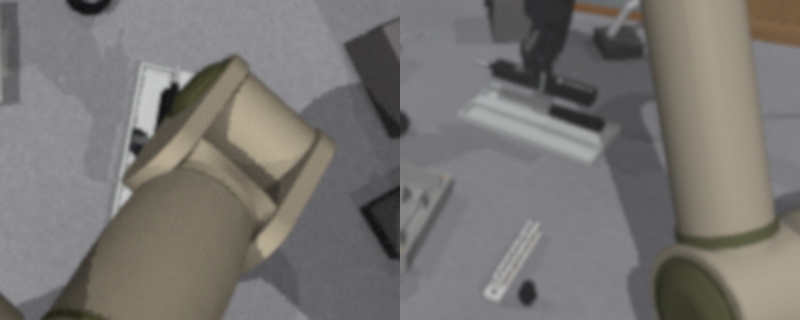

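>>> arm_command:
  steps: [0, -0.04, -0.5, 0, 10, 0, 0, -0.5, 0, 10, 0, 0, -0.5, 0, 10, 0, 0, -0.26, 0, 10, 0, 0, 0, 0, 10]

```text
time_s: 10.98
eef_pos: [487.5, -300.9, 16.1]
ee_rot: [-0.001, 0.106, 0.994, 0.001]
force: [-0.4, -0.9, -1.2]
grip_width: 0.289
```

>>> arm_command:
  steps: [0, 0, -0.06, 0, 10, 0, 0, 0, 0, 10]

```text
time_s: 11.22
eef_pos: [487.9, -301.7, 14.3]
ee_rot: [0.0, 0.106, 0.994, -0.0]
force: [-0.2, 0.2, -1.6]
grip_width: 0.293
```

>>> arm_command:
  steps: [0, 0, -0.05, 0, 10, 0, 0, 0, 0, 10]

```text
time_s: 11.48
eef_pos: [487.7, -301.5, 11.3]
ee_rot: [-0.0, 0.106, 0.994, -0.0]
force: [-0.8, -0.0, -0.4]
grip_width: 0.293
```

>>> arm_command:
  steps: [0, 0, -0.03, 0, 10, 0, 0, 0, 0, 10, 0, 0, 0, 0, 38, 0, 0, 0, 0, 45, 0, 0, 0, 0, 45]

```text
time_s: 12.1
eef_pos: [487.6, -301.6, 9.5]
ee_rot: [-0.0, 0.106, 0.994, -0.0]
force: [1.7, -2.1, -7.2]
grip_width: 0.398
```

>>> arm_command:
  steps: [0, 0, 0.4, 0, 45, 0, 0, 0.8, 0, 45, 0, 0, 0.8, 0, 45, 0, 0.6, 0.2, 1, 80, 0, 1, 0, 1, 80]

```text
time_s: 12.72
eef_pos: [488.1, -221.7, 121.3]
ee_rot: [0.001, 0.018, 1.0, -0.001]
force: [0.9, 0.7, -0.8]
grip_width: 0.798
```

>>> arm_command:
  steps: [0.06, 0.86, 0, 1, 80, 0.06, 0.86, 0, 1, 80, 0.06, 0.86, 0, 1, 80, 0.06, 0.86, 0, 1, 80, 0.06, 0.86, 0, 1, 80]

```text
time_s: 13.35
eef_pos: [502.7, -5.1, 120.4]
ee_rot: [0.0, -0.2, 0.98, -0.0]
force: [1.5, -0.6, -0.3]
grip_width: 0.796
```

>>> arm_command:
  steps: [0.06, 0.86, 0, 1, 80, 0.06, 0.86, 0, 1, 80, 0.06, 0.86, 0, 1, 80, 0.06, 0.86, 0, 1, 80, 0.06, 0.86, 0, 1, 80]

```text
time_s: 13.98
eef_pos: [517.7, 210.1, 120.5]
ee_rot: [0.0, -0.407, 0.913, -0.0]
force: [-0.1, 0.4, -0.3]
grip_width: 0.799
```

>>> arm_command:
  steps: [0.06, 0.86, 0, 1, 80, 0.06, 0.86, 0, 1, 80, 0.06, 0.86, 0, 1, 80, 0.06, 0.86, 0, 0.9, 80, 0, 0, 0, 0, 80]

```text
time_s: 14.6
eef_pos: [529.0, 383.0, 119.9]
ee_rot: [0.0, -0.556, 0.831, 0.0]
force: [0.0, -0.2, 0.7]
grip_width: 0.801
```

```bash
python3 - <<'E'
from h import *
np.set_printoptions(precision=2,suppress=True)
cs=[capture(n) for n in("top","side")]
s=sense(); print(s["eef_pos"],2*np.arctan2(s["ee_rot"][2],s["ee_rot"][1]),s["force"],s["grip_width"],s["time_s"],s["joints"])
M=[trace(c,"tester") for c in cs]
for c,m in zip(cs,M):
    if m: print(fit([c],[m[0]["mask"]],"tester",(486,-302,4,-.2),(0,1,3)))
c=cs[0]; lc=np.array([501,-305,12.]); d=np.array([.979,-.2056,0]); n=np.array([.2056,.979,0])
L=[lc+a*125*d+b*22*n for a,b in((1,1),(1,-1),(-1,-1),(-1,1))]
ims=[]
for c,(u,v) in zip(cs,((443,231),(370,150))):
    a=cv2.resize(c["frame"][v-60:v+60,u-60:u+60],(400,400),interpolation=cv2.INTER_CUBIC)
    for p in proj(c,L): cv2.circle(a,tuple(int(x) for x in (p+.5-[u-60,v-60])*400/120),3,(0,0,255),1)
    ims.append(a)
cv2.imwrite("pics/c.png",np.hstack(ims))
E
```

```text
[529.49 380.36 119.92] 4.317675531242567 [-0.29  0.02 -0.15] 0.8009432507789875 14.7 [ 0.44  0.69  1.21 -0.    1.24 -2.3 ]
(array([ 486.31, -301.17,    4.  ,   -0.2 ]), np.float64(0.8880064710640488))
```

View pics/c.png

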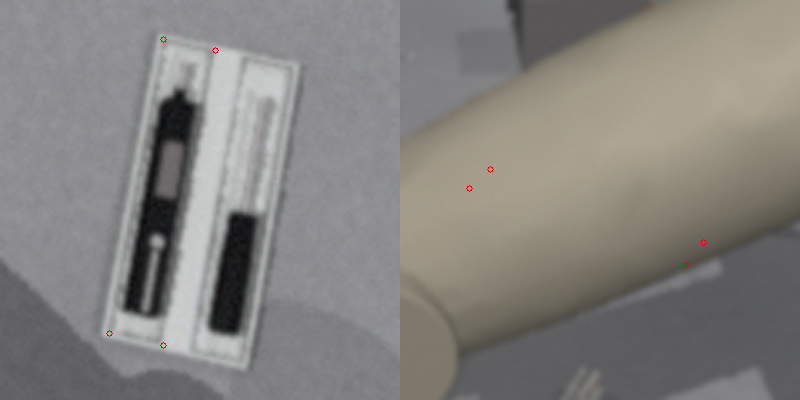

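The tester lies in the lane with its probe the same way as the blade. Its fit is (486.3, -301.2, yaw -0.20) against a target of (486.3, -301.9, -0.207). Now picking the short strip.

>>> arm_command:
  steps: [0.05, 0.05, -0.7, 0, 60, 0, 0, -0.7, 0, 60, 0, 0, -0.6, 0, 60, 0, 0, -0.16, 0, 60, 0, 0, 0, 0, 60]

```text
time_s: 15.42
eef_pos: [532.6, 382.6, 12.5]
ee_rot: [0.0, -0.554, 0.832, -0.0]
force: [0.8, -0.5, 0.5]
grip_width: 0.599
```

>>> arm_command:
  steps: [0, 0, 0, 0, 30, 0, 0, 0, 0, 10, 0, 0, 0, 0, 5, 0, 0, 0, 0, 5, 0, 0, 0, 0, 5]
  grip_force: 60

```text
time_s: 16.05
eef_pos: [532.8, 383.2, 13.2]
ee_rot: [0.001, -0.555, 0.832, -0.0]
force: [-0.1, -1.2, 6.6]
grip_width: 0.172
```

>>> arm_command:
  steps: [0, 0, 0.5, 0, 5, 0, 0, 0.8, -1, 5, 0, 0, 0.7, -1, 5, 0.096, -0.27, 0, -1, 5, 0.096, -0.27, 0, -1, 5]

```text
time_s: 16.68
eef_pos: [541.8, 355.8, 112.4]
ee_rot: [0.0, -0.401, 0.916, -0.0]
force: [0.0, -0.7, -0.5]
grip_width: 0.169
```

>>> arm_command:
  steps: [0.096, -0.27, 0, -1, 5, 0.096, -0.27, 0, -1, 5, 0.096, -0.27, 0, -1, 5, 0.096, -0.27, 0, -1, 5, 0.096, -0.27, 0, -1, 5]

```text
time_s: 17.3
eef_pos: [565.8, 288.0, 111.9]
ee_rot: [0.0, -0.193, 0.981, 0.0]
force: [0.0, -0.3, -0.9]
grip_width: 0.166
```

>>> arm_command:
  steps: [0.096, -0.27, 0, -1, 5, 0.096, -0.27, 0, -1, 5, 0.096, -0.27, 0, -1, 5, 0.096, -0.27, 0, -1, 5, 0.096, -0.27, 0, -1, 5]

```text
time_s: 17.92
eef_pos: [589.9, 220.5, 111.9]
ee_rot: [0.0, 0.024, 1.0, 0.0]
force: [-0.2, -0.1, -0.9]
grip_width: 0.169
```

>>> arm_command:
  steps: [0.096, -0.27, 0, -1, 5, 0.096, -0.27, 0, -1, 5, 0.096, -0.27, 0, -1, 5, 0.096, -0.27, 0, -1, 5, 0.096, -0.27, 0, -1, 5]

```text
time_s: 18.55
eef_pos: [613.9, 153.0, 111.9]
ee_rot: [0.0, 0.24, 0.971, -0.0]
force: [0.6, 0.5, -0.8]
grip_width: 0.165
```

>>> arm_command:
  steps: [0.096, -0.27, 0, -1, 5, 0.096, -0.27, 0, -1, 5, 0.096, -0.27, 0, -1, 5, 0.096, -0.27, 0, -1, 5, 0.096, -0.27, 0, -1, 5]

```text
time_s: 19.18
eef_pos: [637.9, 85.6, 111.9]
ee_rot: [0.0, 0.444, 0.896, 0.0]
force: [-0.0, -0.2, 0.3]
grip_width: 0.167
```

>>> arm_command:
  steps: [0.096, -0.27, 0, -1, 5, 0.096, -0.27, 0, -1, 5, 0.096, -0.27, 0, -1, 5, 0.096, -0.27, 0, -1, 5, 0.096, -0.27, 0, -1, 5]

```text
time_s: 19.8
eef_pos: [661.9, 18.1, 111.9]
ee_rot: [0.0, 0.628, 0.778, 0.0]
force: [0.5, -0.4, 0.2]
grip_width: 0.168
```

>>> arm_command:
  steps: [0.096, -0.27, 0, -1, 5, 0.096, -0.27, 0, -1, 5, 0, 0, -0.3, -0.2, 5, 0, 0, 0, 0, 5]

```text
time_s: 20.3
eef_pos: [670.3, -7.8, 94.7]
ee_rot: [-0.002, 0.698, 0.716, -0.001]
force: [-0.5, 0.4, -1.4]
grip_width: 0.17
```

```bash
python3 - <<'E'
from h import *
np.set_printoptions(precision=2,suppress=True)
cs=[capture(n) for n in("top","side")]
s=sense(); print(s["eef_pos"],2*np.arctan2(s["ee_rot"][2],s["ee_rot"][1]),s["force"],s["grip_width"],s["time_s"],s["joints"])
m=trace(cs[1],"strip_short")
if m: print(m[0]["score"],fit(cs[1:],[m[0]["mask"]],"strip_short",(*s["eef_pos"][:2],s["eef_pos"][2]-11,1.59),(0,1,2,3)))
np.save("pics/side_d.npy",cs[1]["frame"])
ims=[]
bx=np.array([641.2,-10.3,36]); X=np.array([-.022,1,0]); Y=np.array([-1,-.022,0])
L=[bx+a*95*X+b*74*Y for a,b in((1,1),(1,-1),(-1,-1),(-1,1))]
for c,(u,v) in zip(cs,((326,177),(295,185))):
    a=cv2.resize(c["frame"][v-50:v+50,u-50:u+50],(400,400),interpolation=cv2.INTER_CUBIC)
    for p in proj(c,L): cv2.circle(a,tuple(int(x) for x in (p+.5-[u-50,v-50])*4),3,(0,0,255),1)
    ims.append(a)
cv2.imwrite("pics/d.png",np.hstack(ims))
E
```

```text
[671.09  -7.85  96.44] 1.5967207898922438 [-0.19  0.43  0.18] 0.1697070891810123 20.4 [-0.19  0.75  1.16  0.    1.23 -0.21]
0.73 (array([671.41,  -7.28,  83.18,   1.62]), np.float64(0.5584565175657515))
```

View pics/d.png

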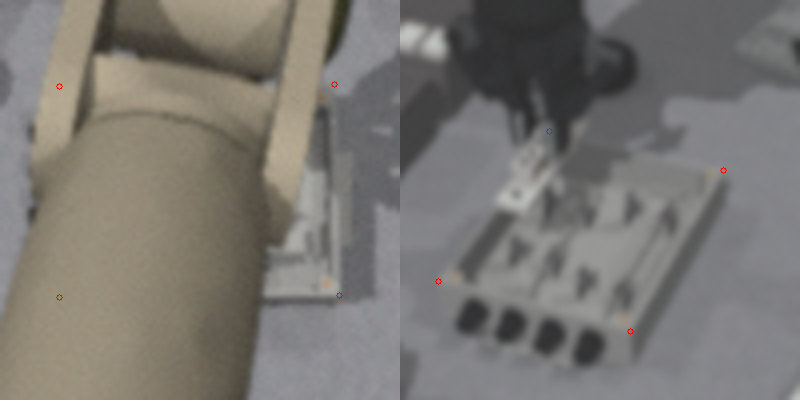

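```bash
python3 - <<'E'
from h import *
np.set_printoptions(precision=2,suppress=True)
c=capture("side"); f=c["frame"].astype(int)
o=(f[...,2]-f[...,0]>8); w=np.zeros_like(o); w[160:235,245:345]=1
k,l,st,ce=cv2.connectedComponentsWithStats((o&w).astype(np.uint8)); 
for i in range(1,k): print("orange",ce[i],st[i,4],"-> z36",ray(c,ce[i],36)[0])
scr=np.array([[704.78,77.77,36],[708.45,-95.07,36],[573.72,74.94,36],[577.8,-98.72,36]])
print("pred",proj(c,scr))
s=sense(); p=s["eef_pos"]; th=2*np.arctan2(s["ee_rot"][2],s["ee_rot"][1]); d=np.array([np.cos(th),np.sin(th),0])
hole=p+45*d; hole[2]=p[2]-13.2+8; print("hole pred",hole,proj(c,hole))
a=f[172:196,262:292].mean(2).astype(int); print(a[6:18,4:22])
E
```

```text
orange [279.   177.25] 4 -> z36 [703.16 -53.86  36.  ]
orange [322.   178.29] 7 -> z36 [577.08 -97.22  36.  ]
orange [258.22 203.67] 9 -> z36 [704.31  77.66  36.  ]
orange [300.64 214.45] 11 -> z36 [573.58  74.29  36.  ]
pred [[258.06 203.65]
 [283.25 169.42]
 [300.49 214.59]
 [321.96 177.95]]
hole pred [670.27  36.96  91.86] [[273.69 182.78]]
[[132 133 134 132 133 136 145 155 161 162 159 145 125 126 146 154 142 128]
 [134 134 133 132 133 141 151 159 160 160 158 148 136 142 154 149 134 129]
 [134 133 133 133 138 150 160 163 161 161 161 157 154 155 150 136 129 134]
 [133 134 134 138 147 161 167 163 159 166 172 174 171 160 138 118 116 129]
 [133 134 136 146 161 171 165 149 148 166 182 185 174 152 122 100  99 117]
 [134 135 141 158 175 180 167 144 145 168 184 182 162 139 115  90  84  99]
 [135 136 146 165 181 184 176 163 166 178 182 168 146 133 118  92  77  84]
 [135 136 145 159 171 175 175 175 181 184 174 152 134 130 118  92  74  78]
 [133 133 135 139 145 153 160 166 172 175 164 141 133 132 117  88  75  82]
 [131 129 123 114 112 122 131 138 148 156 153 139 136 133 115  87  76  87]
 [127 123 112  96  87  92 100 108 121 138 142 137 133 131 114  89  82  94]
 [122 114  98  85  79  80  87  99 114 128 132 131 129 125 112  93  91 100]]
```

Both cameras place the box screws within 0.5 mm of each other, and the lug hole shows within 0.3 px of its predicted spot. Lowering into the short bay.

>>> arm_command:
  steps: [0.02, -0.03, -0.4, 0, 5, 0, 0, -0.5, 0, 5, 0, 0, -0.16, 0, 5, 0, 0, 0, 0, 5]

```text
time_s: 21.0
eef_pos: [672.2, -9.9, 43.2]
ee_rot: [-0.0, 0.698, 0.716, -0.0]
force: [0.0, -0.3, -0.6]
grip_width: 0.166
```

>>> arm_command:
  steps: [0, 0, -0.06, 0, 5, 0, 0, -0.06, 0, 5]

```text
time_s: 21.25
eef_pos: [672.6, -10.1, 38.6]
ee_rot: [0.0, 0.698, 0.716, 0.0]
force: [-1.9, 0.2, 2.3]
grip_width: 0.167
```

>>> arm_command:
  steps: [0, 0, -0.06, 0, 5, 0, 0, -0.06, 0, 5]

```text
time_s: 21.5
eef_pos: [673.1, -10.1, 33.4]
ee_rot: [0.001, 0.698, 0.716, 0.001]
force: [-3.5, -0.4, 3.6]
grip_width: 0.171
```

>>> arm_command:
  steps: [-0.02, 0, -0.06, 0, 5, 0, 0, -0.06, 0, 5, 0, 0, 0, 0, 5]

```text
time_s: 21.88
eef_pos: [671.5, -10.1, 25.6]
ee_rot: [0.0, 0.699, 0.716, 0.0]
force: [-0.6, 0.4, 0.2]
grip_width: 0.168
```

>>> arm_command:
  steps: [0, 0, -0.05, 0, 5, 0, 0, -0.03, 0, 5, 0, 0, 0, 0, 5]

```text
time_s: 22.25
eef_pos: [671.6, -10.1, 23.2]
ee_rot: [0.0, 0.698, 0.716, 0.0]
force: [-4.6, 0.2, 12.9]
grip_width: 0.161
```

>>> arm_command:
  steps: [0, 0, -0.05, 0, 5, 0, 0, 0, 0, 5]

```text
time_s: 22.5
eef_pos: [671.7, -10.0, 23.1]
ee_rot: [0.001, 0.698, 0.716, 0.0]
force: [-13.5, 0.9, 29.9]
grip_width: 0.168
```

>>> arm_command:
  steps: [0, 0, 0.04, 0, 15, 0, 0, 0.04, 0, 28, 0, 0, 0.1, 0, 28, 0, 0, 0.5, 0, 28, 0, 0, 0.1, 0, 5]

```text
time_s: 23.12
eef_pos: [672.1, -10.1, 59.6]
ee_rot: [0.001, 0.698, 0.716, 0.001]
force: [-0.8, 1.0, -0.4]
grip_width: 0.076
```

>>> arm_command:
  steps: [0, 0, 0, 0, 0, 0, 0, 0, 0, 0, 0, 0, -0.3, 0, 0, 0, 0, -0.2, 0, 0, 0, 0, 0, 0, 0]

```text
time_s: 23.75
eef_pos: [671.9, -9.9, 36.2]
ee_rot: [0.001, 0.698, 0.716, 0.0]
force: [-11.1, 1.6, 27.7]
grip_width: 0.001
```

Shut fingers press at z=36.2 with 28 N and nothing yields. The block top should be at 36 mm when home, so the short strip is seated. Next the long strip.

>>> arm_command:
  steps: [0, 0, 0.7, 0, 0, -0.3, 0, 0.9, 0, 50, -0.8, 0.1, 0, -0.5, 60, -0.8, 0.1, 0, -0.5, 60, -0.8, 0.1, 0, -0.5, 60]

```text
time_s: 24.38
eef_pos: [534.7, 5.2, 112.2]
ee_rot: [-0.001, 0.744, 0.668, -0.0]
force: [1.4, 0.2, 0.3]
grip_width: 0.604
```

>>> arm_command:
  steps: [-0.8, 0.1, 0, -0.1, 60, -0.8, 0.1, 0, 0, 60, -0.54, 0, 0, 0, 60, 0, 0, 0, 0, 60]

```text
time_s: 24.88
eef_pos: [428.0, 15.2, 112.7]
ee_rot: [-0.001, 0.747, 0.665, -0.0]
force: [0.5, -0.0, 0.3]
grip_width: 0.601
```

```bash
python3 - <<'E'
from h import *
np.set_printoptions(precision=2,suppress=True)
cs=[capture(n) for n in("top","side")]
s=sense(); print(s["eef_pos"],2*np.arctan2(s["ee_rot"][2],s["ee_rot"][1]),s["force"],s["grip_width"],s["time_s"],s["joints"])
for c in cs:
    m=trace(c,"strip_long")
    if m: print("long",m[0]["score"],m[0]["mask"].sum(),fit([c],[m[0]["mask"]],"strip_long",(430,15,0,1.45),(0,1,3)))
    m=trace(c,"strip_short")
    if m: print("short",m[0]["score"],fit([c],[m[0]["mask"]],"strip_short",(672,-10,10,1.59),(0,1,3)))
ims=[cv2.resize(c["frame"][v-50:v+50,u-50:u+50],(400,400),interpolation=cv2.INTER_CUBIC) for c,(u,v) in zip(cs,((326,177),(330,200)))]
cv2.imwrite("pics/e.png",np.hstack(ims))
E
```

```text
[429.83  14.87 113.03] 1.455200648339958 [ 0.72 -0.28  0.23] 0.60118879818667 24.975 [-0.24  0.25  1.92  0.    0.97 -0.12]
short 0.78 (array([671.32,  -8.23,  10.  ,   1.61]), np.float64(0.89836867862969))
long 0.63 429 (array([430.44,  10.43,   0.  ,   1.47]), np.float64(0.9374301675977653))
short 0.74 (array([672.  , -10.  ,  10.  ,   1.59]), np.float64(0.0))
```

View pics/e.png

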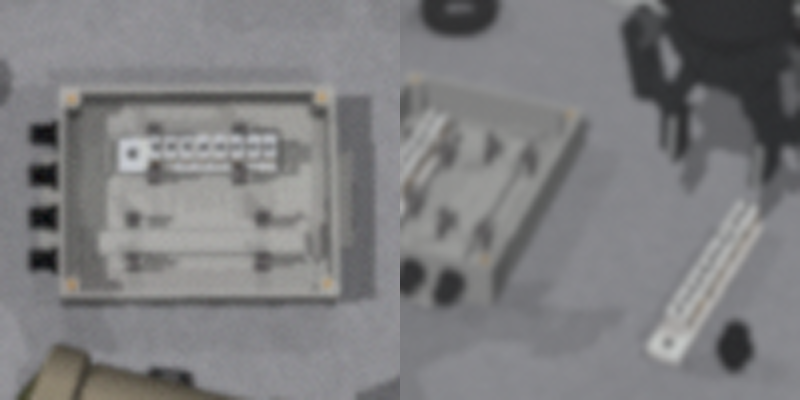

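The picture shows the short strip in its bay between the clips, lug (133,153) towards the glands. Gripping the long strip.

>>> arm_command:
  steps: [0.01, 0, -0.7, 0, 60, 0, 0, -0.7, 0, 60, 0, 0, -0.5, 0, 60, 0, 0, -0.1, 0, 60, 0, 0, 0, 0, 60]

```text
time_s: 25.8
eef_pos: [430.3, 14.9, 13.6]
ee_rot: [0.0, 0.747, 0.665, 0.0]
force: [-0.2, -1.8, 0.7]
grip_width: 0.6
```

>>> arm_command:
  steps: [0, 0, 0, 0, 30, 0, 0, 0, 0, 10, 0, 0, 0, 0, 5, 0, 0, 0, 0, 5, 0, 0, 0, 0, 5]

```text
time_s: 26.42
eef_pos: [430.4, 14.9, 14.2]
ee_rot: [0.001, 0.747, 0.665, 0.0]
force: [-1.2, 0.7, 7.4]
grip_width: 0.167
```

>>> arm_command:
  steps: [0, 0, 0.5, 0, 5, 0, 0, 0.8, 0, 5, 0.6, -0.1, 0.3, 0.5, 5, 0.6, -0.1, 0, 0.5, 5, 0.6, -0.1, 0, 0.3, 5]

```text
time_s: 27.05
eef_pos: [520.9, -0.2, 93.9]
ee_rot: [0.0, 0.707, 0.707, 0.0]
force: [-0.2, -0.4, -1.3]
grip_width: 0.167
```

>>> arm_command:
  steps: [0.6, -0.1, 0, 0.3, 5, 0.6, -0.1, 0, 0, 5, 0.6, -0.02, 0, 0, 5, 0, 0, 0, 0, 5, 0, 0, 0, 0, 5]

```text
time_s: 27.68
eef_pos: [609.2, -10.8, 93.2]
ee_rot: [-0.0, 0.698, 0.716, -0.0]
force: [-0.2, -0.1, -1.4]
grip_width: 0.172
```

```bash
python3 - <<'E'
from h import *
np.set_printoptions(precision=2,suppress=True)
c=capture("side"); f=c["frame"].mean(2)
s=sense(); p=s["eef_pos"]; th=2*np.arctan2(s["ee_rot"][2],s["ee_rot"][1]); print(p,th,s["force"],s["grip_width"],s["time_s"])
d=np.array([np.cos(th),np.sin(th),0]); z=p[2]-14.2+8
hp=p+65*d; hp[2]=z; u=proj(c,hp)[0]; print("hole pred",hp,u)
u0,v0=np.round(u).astype(int); print("origin",u0-9,v0-7); print(f[v0-7:v0+8,u0-9:u0+10].astype(int))
E
```

```text
[609.16 -10.9   93.38] 1.5950160184704743 [-1.28  0.21 -1.52] 0.16862275357600146 27.725
hole pred [607.58  54.08  87.18] [291.52 193.  ]
origin 283 186
[[152 146 148 145 124 107 109 121 146 160 165 167 165 147 125 124 144 155
  137]
 [148 153 149 134 111 101 105 121 145 160 165 164 156 137 123 134 150 145
  115]
 [156 155 141 120 107 111 118 131 151 162 164 162 154 140 138 151 150 129
   97]
 [162 148 123 111 116 128 136 148 160 165 165 162 159 155 157 160 144 116
   88]
 [158 133 111 117 132 144 152 164 170 169 166 166 169 170 168 155 134 113
   93]
 [145 119 114 132 146 156 169 176 172 165 167 175 182 181 168 146 127 115
  101]
 [128 115 126 143 154 168 182 179 161 148 160 181 189 181 159 138 126 115
  107]
 [120 123 137 147 159 178 188 180 158 145 161 183 186 169 147 136 127 115
  108]
 [120 129 139 144 160 180 188 182 171 167 176 185 176 154 139 134 125 114
  109]
 [115 127 130 132 151 169 177 177 176 179 183 180 161 140 132 127 118 111
  109]
 [106 115 114 115 133 150 158 163 167 173 173 165 145 132 126 118 112 110
  109]
 [ 98 102  99 102 117 134 144 150 154 157 157 151 136 129 120 113 110 110
  110]
 [ 91  92  92 100 117 131 139 145 146 148 149 146 136 125 115 109 108 109
  111]
 [ 88  85  89 103 123 136 141 144 143 145 148 148 138 122 111 108 108 110
  111]
 [ 89  82  89 108 128 140 142 140 140 144 148 150 141 125 116 113 116 115
  114]]
```

>>> arm_command:
  steps: [0.015, 0, -0.4, 0, 5, 0, 0, -0.5, 0, 5, 0, 0, -0.12, 0, 5, 0, 0, 0, 0, 5]

```text
time_s: 28.22
eef_pos: [610.5, -11.0, 42.8]
ee_rot: [0.0, 0.699, 0.716, 0.0]
force: [0.1, 0.4, -0.5]
grip_width: 0.167
```

>>> arm_command:
  steps: [0, 0, -0.06, 0, 5, 0, 0, -0.06, 0, 5]

```text
time_s: 28.48
eef_pos: [611.0, -11.1, 37.3]
ee_rot: [0.001, 0.698, 0.716, 0.0]
force: [-2.4, -0.4, 8.1]
grip_width: 0.163
```

>>> arm_command:
  steps: [0, 0, -0.06, 0, 5, 0, 0, -0.06, 0, 5]

```text
time_s: 28.72
eef_pos: [610.8, -11.1, 30.8]
ee_rot: [0.0, 0.699, 0.716, 0.0]
force: [-2.0, 0.5, 3.5]
grip_width: 0.166
```

>>> arm_command:
  steps: [-0.01, 0, -0.06, 0, 5, 0, 0, -0.06, 0, 5, 0, 0, 0, 0, 5]

```text
time_s: 29.1
eef_pos: [610.3, -11.0, 24.2]
ee_rot: [0.0, 0.698, 0.716, 0.0]
force: [-0.5, -0.2, 2.8]
grip_width: 0.167
```

>>> arm_command:
  steps: [0, 0, -0.05, 0, 5, 0, 0, -0.03, 0, 5, 0, 0, 0, 0, 5]

```text
time_s: 29.48
eef_pos: [610.5, -11.0, 24.2]
ee_rot: [0.001, 0.698, 0.716, 0.0]
force: [-15.6, 2.0, 36.7]
grip_width: 0.164
```

Hard stop at the predicted height. Releasing, then pressing the block top with shut fingers to check.

>>> arm_command:
  steps: [0, 0, 0.06, 0, 15, 0, 0, 0.06, 0, 28, 0, 0, 0.1, 0, 28, 0, 0, 0.5, 0, 28, 0, 0, 0.1, 0, 5]

```text
time_s: 30.1
eef_pos: [610.9, -11.2, 62.5]
ee_rot: [0.001, 0.699, 0.716, 0.001]
force: [-0.0, 0.3, -0.1]
grip_width: 0.082
```

>>> arm_command:
  steps: [0, 0, 0, 0, 0, 0, 0, 0, 0, 0, 0, 0, -0.3, 0, 0, 0, 0, -0.2, 0, 0, 0, 0, -0.03, 0, 0]

```text
time_s: 30.72
eef_pos: [610.2, -10.9, 36.1]
ee_rot: [-0.0, 0.698, 0.716, -0.0]
force: [-10.4, 1.8, 28.5]
grip_width: 0.0
```

>>> arm_command:
  steps: [0, 0, 0.5, 0, 0, 0, 0, 0.9, 0, 0, -0.6, -0.6, 0.3, 0, 0, -0.8, -0.8, 0, 0, 0, -0.8, -0.8, 0, 0, 0]

```text
time_s: 31.35
eef_pos: [498.7, -121.8, 119.0]
ee_rot: [-0.0, 0.698, 0.716, -0.0]
force: [0.9, -0.5, 0.8]
grip_width: -0.002
```

>>> arm_command:
  steps: [-0.8, -0.8, 0, 0, 0, -0.8, -0.8, 0, 0, 0, -0.6, -0.8, 0.5, 0, 0, -0.3, -0.8, 0.5, 0, 0, 0, 0, 0, 0, 0]

```text
time_s: 31.98
eef_pos: [374.6, -283.6, 170.6]
ee_rot: [0.001, 0.7, 0.714, -0.0]
force: [0.6, 0.7, 0.1]
grip_width: -0.002
```

```bash
python3 - <<'E'
from h import *
np.set_printoptions(precision=2,suppress=True)
cs=[capture(n) for n in("top","side")]
s=sense(); print(s["eef_pos"],s["force"],s["grip_width"],s["time_s"])
for c in cs:
    for t,g in(("strip_long",(610,-11,10,1.59)),("strip_short",(672,-10,10,1.59)),("tester",(486,-302,4,-.2))):
        m=trace(c,t)
        if m: print(t,round(m[0]["score"],2),*fit([c],[m[0]["mask"]],t,g,(0,1,3)))
cr=lambda c,u,v,k,w,h:cv2.resize(c["frame"][v-h//2//k:v+h//2//k,u-w//2//k:u+w//2//k],(w,h),interpolation=cv2.INTER_CUBIC)
cv2.imwrite("pics/f.png",np.vstack([np.hstack([cr(cs[0],326,177,4,400,400),cr(cs[1],290,195,4,400,400)]),cv2.resize(cs[0]["frame"][130:290,100:500],(800,200)) if 0 else cr(cs[0],380,210,2,800,200)]))
E
```

```text
[ 374.9  -280.63  168.86] [-0.57  0.29 -0.49] 7.55919926761251e-05 32.075
strip_long 0.83 [608.82 -11.16  10.     1.58] 0.9141036637666953
strip_short 0.6 [672.02  -8.68  10.     1.6 ] 0.8437654016757024
tester 0.69 [ 488.35 -300.54    4.     -0.21] 0.845673969550687
strip_long 0.81 [610.68 -19.5   10.     1.61] 0.8381781439452821
strip_short 0.53 [672.87 -14.36  10.     1.7 ] 0.7054839414463623
tester 0.68 [ 486.59 -303.59    4.     -0.21] 0.9104594989327042
```

View pics/f.png

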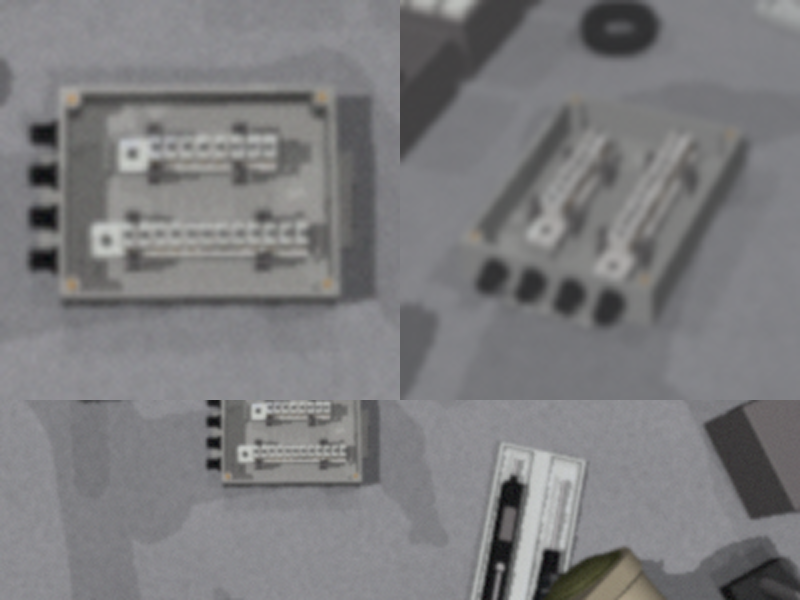

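Both strips sit level in their bays with their lugs at the gland end, and the tester is in its lane. The arm is clear and touching nothing, so I'm handing in.

```bash
python3 -c "
from h import *
print(finish_job())"
```

```text
the job is handed in; nothing more can be done
None
```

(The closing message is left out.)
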